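# Unlock the spring bench and hold it at the index

## Task

Get the spring bench ready for a reading: pull the storage lock plug straight up out of its socket, lower it into the white tray and let go of it there. Then pull the spring slide out by its upright grip until its pointer is level with the brass index on the scale, and finish while still holding it there, steady, because it springs back if released. Leave the glassware and the other things on the bench where they are.

Things in the scene. Friction and masses are not known exactly. Their poses are not given: they have to be found in the camera images.
- rig: Spring bench, fixed: aluminium base 335 x 100 x 15 mm with a grey housing on one end (130 x 60 mm, top 52 mm above the table). Origin on the table under the housing's front face, on the centre line; x points from the slide's grip into the housing, y to the scale side, z up. The base reaches from x -205 to +130 mm. The slide is pulled along -x of this frame.
- socket (a point): Mouth of the lock socket, a rectangular hole in the housing's top, 52 mm above the table. Behind it (rig's +x) a dark steel detent guide 40 mm wide stands from 42 to 68 mm off, its top 74 mm above the table, with a sprung nose that touches the plug's head.
- plug: Storage lock plug, loose, about 70 g, seated in the socket at the start. Black upright head 30 (its x) x 18 (its y) x 34 mm tall on a steel shank 14 x 10 x 36 mm. Origin at the shank's foot, z up; it starts with axes parallel to the rig's, head from 52 to 86 mm above the table. The sprung detent catches a rib at the head's foot and gives way to an upward pull of 5 to 15 N.
- plug_center (a point): Centre of the lock plug, on its axis half-way up its 70 mm height; the middle of its head lies 18 mm above this. The shank must rise 36 mm to be out of the housing.
- slide: Spring slide of the rig: flat steel bar with an upright black grip. Same axes and, when fully home, same origin as rig; it moves up to 100 mm along the rig's -x against a spring (about 3 N at the start, rising by 0.9 N per cm) and goes back by itself when let go. With the lock plug seated it is blocked after about 3 mm.
- slide_grip (a point): Point on the upright black grip of the slide, 70 mm above the table. The grip is a paddle 30 mm (along the rig's x) x 16 mm (along y), from 28 to 88 mm above the table, moving with the slide.
- slide_pointer (a point): Tip of the thin dark pointer that sticks out sideways (rig's +y) from the slide, over the scale, 45 mm behind the grip's middle (towards the housing), moving with the slide.
- index_tip (a point): Tip of the brass index: a saddle 12 mm wide and 20 mm tall fixed at the scale edge of the base (top 35 mm above the table), 35 to 85 mm from the pointer's home position. It does not move in the job. The pointer is level with it when both tips have the same x in the rig's frame.
- index: The brass index itself: axes parallel to the rig's; origin under the saddle, on the base plate; the tip's x in this frame is 0.
- tray: Shallow white enamel tray, fixed, 160 (its x) x 120 (its y) x 22 mm, walls 3 mm, open on top; origin at the centre of its underside. To the left or right of the spring bench.
- balance: Low grey bench balance with a round steel pan, fixed, 150 x 120 x 40 mm, origin under its centre; on the other side from the tray. To be left alone.
- beaker: Empty glass beaker, loose, 68 mm across, 90 mm tall, origin under its centre. To be left alone.
- weight: Brass knobbed weight, loose, 40 mm across, 53 mm tall, origin under its centre. To be left alone.
- flask: Conical glass flask, loose, 76 mm across, 115 mm tall, origin under its centre. To be left alone.
- reagent: Black reagent bottle, loose, 90 mm across, 190 mm tall, origin under its centre. To be left alone.
- calorimeter: Aluminium calorimeter with a black lid, loose, 116 mm across, about 150 mm tall, origin under its centre. To be left alone.
- stopper: Rubber stopper, loose, 42 mm across, 28 mm tall, origin under its centre. To be left alone.
- tube_rack: Aluminium test-tube rack, fixed, 70 x 240 x 130 mm with its tubes, origin under its centre, at the right side of the bench. To be left alone.

How it is judged (in metres and radians):
On the way, in this order (a step that is already met when the one before it is completed fails the run):
1. the lock plug is pulled up out of its socket in the gripper (z of plug_center in the frame of rig above 0.092 m and (contact force between plug and the fingers above 0.2 N or contact force between plug and the arm above 0.2 N)), for 0.1 s.
2. the plug is lowered into the tray, still gripped (x of plug_center in the frame of tray between -0.077 and 0.077 m and y of plug_center in the frame of tray between -0.057 and 0.057 m and height (world z) of plug_center below 0.065 m and (contact force between plug and the fingers above 0.2 N or contact force between plug and the arm above 0.2 N)), for 0.05 s.
3. the plug lies let go in the tray (horizontal distance between plug_center and tray below 0.096 m and height (world z) of plug_center below 0.05 m and contact force between plug and the fingers below 0.05 N and contact force between plug and the arm below 0.05 N and linear speed of plug below 0.03 m/s), for 0.2 s.
4. the slide is pulled out until its pointer is level with the index and held (x of slide_pointer in the frame of index between -0.005 and 0.005 m and (contact force between slide and the fingers above 2 N or contact force between slide and the arm above 2 N)), for 0.3 s.
At the end, for the whole second after the job is handed in: The robot holds the slide (at least 2 N on it) still, with its pointer within 5 mm of the brass index along the scale, and the lock plug rests in the tray, its centre inside the walls, not touched by the robot (all of step 4 and linear speed of slide below 0.02 m/s and contact force between slide and plug below 0.1 N and x of plug_center in the frame of tray between -0.077 and 0.077 m and y of plug_center in the frame of tray between -0.057 and 0.057 m and height (world z) of plug_center below 0.05 m and linear speed of plug below 0.03 m/s and contact force between plug and the fingers below 0.05 N and contact force between plug and the arm below 0.05 N); the arm keeps its last pose, push and grip.
It fails at once if a bystander is moved by more than 25 mm (distance of any of beaker, weight, flask, reagent, calorimeter, stopper from where it was at the start of the episode above 0.025 m).
It fails at once if the balance or the tube rack is struck hard ((contact force between balance and the fingers above 15 N or contact force between balance and the arm above 15 N) or (contact force between tube_rack and the fingers above 15 N or contact force between tube_rack and the arm above 15 N)).
It also fails if it takes over 45 s, if anything falls off the work surface, if the arm or the gripper's body presses on something with over 40 N, if the wrist force passes 120 N, or if a joint passes its speed limit or range.

## Robot

A 6-joint arm with a two-finger parallel gripper is mounted at the origin on the work surface. World frame = base frame: x ahead of the robot, y to its left, z up, the work surface at z = 0. Lengths are in mm, angles in rad, forces in N, time in s.
With the tool pointing down it reaches from about 375 to 925 mm from the base axis. Payload 5.7 kg.
Tool frame: the origin (TCP) lies where the fingers leave the gripper's body, on its centre line; the fingertips stand 80 mm ahead of it and the grasp point (between the pads) lies 61 mm ahead of it; z points along the fingers, y is the line along which they close (so a half turn about z gives the same grasp; the last joint's range is limited). The gripper opens to 88 mm and grips with 3 to 60 N. Pads are 20 mm wide; open, the fingers measure 115 mm over their backs; the gripper's body (75 mm by 178 mm) begins 61 mm behind the grasp point.
Start: joints at [-1.416, 0.359, 1.51, -0, 1.272, -0.115], TCP at [159.91, -578.274, 302.623] pointing down, gripper open.
Joint ranges: [-2.97, 2.97], [-1.01, 2.36], [0.21, 2.38], [-0.96, 4.11], [0.2, 2.71], [-2.98, 2.98]. Speed limits (rad/s): [2.39, 2.39, 3.14, 3.14, 3.14, 3.14].

## Interface

Orientations are given as a rotation vector (axis times angle).
In Python, from cell import status, vision, workorder gives the robot as it stands.
- The arm moves only by the tool carry_out, never from a script. Its argument "targets" is a list that holds one entry, the list of rows, each a list of 5 numbers: the shift along the tool's x, y, z in mm, then the turn about the tool's z in rad, then the closure, from -1 (fully open) to 1 (shut), so that 0 is half open. A call has exactly 5 rows; each row is the pose to reach, as a shift and turn from the pose commanded when the call began, along the tool's axes at that moment; what a row does not reach only later rows make up. A row lasts 1/12 s, in which the tool goes at most 41.7 mm and 7.16 degrees, less where a joint would pass 70% of its speed; a pose out of reach is approached as far as the arm can. A call with a gripper value outside its range is refused whole. The fingers move at their own pace and stop on an object; "force" is the grip in N (left out, the last holds). Time passes only in rows, so rows that repeat a pose let the fingers close, or fill a call up. It gives the time, the measured TCP pose, the force, the opening and the grip force at its end, in the units of the state.
- status.get_state(): the state, without advancing time (a new reading comes with each control period).
- vision.read_camera(name): name is "side" or "top" or "wrist"; returns the picture (384x512x3 uint8, blue, green, red); there is no depth.
- vision.camera_info(name): a dict with "intrinsics" (3x3 intrinsics, pixels), "k1" (the pictures are not rectified: a ray, as slopes to the right and down, at radius r is drawn at 1 + k1 r^2 times it, then the intrinsics apply), "eye" and "attitude" of the camera in the world. Camera axes: x right, y down, z forward; pixel columns grow to the right and rows downward; lengths in mm; the calibration is good to about 2 mm. A picture is of the moment at which its call begins: read the wrist's pose just before it. camera_info takes no time and is no camera call; for the wrist camera it gives the pose at the moment of the call.
- workorder.job_done(): hands the job in; it is judged then, once.
The state is a dict: "t": time; "qpos": joint angles; "joint_velocities": joint speeds; "joint_efforts": joint torques, N m; "position": TCP position; "orientation": TCP orientation; "wrist_force": force on the tool from outside, world axes, zero at the start; "torque": the same for the moment, N m; "width": opening from 0.0 (shut) to 1.0 (fully open); "gripper_force": force on a finger pad.
Only numpy, scipy, OpenCV 4.12 (cv2) and the standard library are available. Lean on these libraries where they do the work, as an engineer would, in place of code of your own. Each camera call takes 0.05 s, during which the arm holds its last target. There are 200 camera calls.

## Working session

There is one attempt and no reset: what is moved stays moved. The work goes in short steps, Python scripts to look and compute and a tool call to move; the robot and the scene stay as the last step left them, time stands still between calls to the robot, and variables do not carry over. Pictures are saved under pics/ and viewed, at most 10 in all, crops included, and the job is handed in when it is done.

Besides the shell and the picture viewer there is one more tool, called after "Emit:" as name([rows], argument=value, ...), one row to a line, values as JSON. carry_out: Moves the arm, as the interface text tells. Its arguments: {"type":"object","properties":{"targets":{"type":"array","items":{"type":"array","items":{"type":"array","items":{"type":"number"}}}},"force":{"type":"number"}},"required":["targets"]}

```bash
mkdir -p pics; ls; python3 - <<'E'
from cell import status, vision
import cv2
s=status.get_state(); print(s)
for n in("top","side","wrist"):
    i=vision.camera_info(n); print(n,i)
    cv2.imwrite(f"pics/{n}0.png",vision.read_camera(n))
E
```

```text
pics
{'t': 0.0, 'qpos': array([-1.41606939e+00,  3.59471701e-01,  1.51144600e+00, -4.49621764e-06,
        1.27250829e+00, -1.15071116e-01]), 'joint_velocities': array([ 7.39860722e-06,  1.18521012e-03, -5.06886783e-04, -2.82883438e-04,
        6.49569646e-04,  8.32673526e-04]), 'joint_efforts': array([ 2.01007337e-03, -5.15374768e+01, -2.70724458e+01,  6.78458903e-02,
        3.51574388e-02, -1.58126977e-04]), 'position': array([ 159.84338527, -577.73643606,  301.82413668]), 'orientation': array([-3.11123449e+00, -4.22269146e-01,  6.38072260e-05]), 'wrist_force': array([1.01655693, 0.51283549, 0.19232861]), 'torque': array([ 0.01376297,  0.00590139, -0.00866609]), 'gripper_force': 0.0, 'width': 0.997730180659566}
top {'intrinsics': array([[423.44288283,   0.        , 248.2579281 ],
       [  0.        , 423.44288283, 194.99061463],
       [  0.        ,   0.        ,   1.        ]]), 'k1': 0.0017995555219905866, 'eye': array([ 263.81741644,  -33.19899034, 1453.36681061]), 'attitude': array([-2.16573212,  2.06074655, -0.21455258])}
side {'intrinsics': array([[376.00252621,   0.        , 254.55732786],
       [  0.        , 376.00252621, 181.36938654],
       [  0.        ,   0.        ,   1.        ]]), 'k1': -0.11787311993338387, 'eye': array([-623.26624721, -143.50122292, 1077.74647317]), 'attitude': array([-1.75573784,  1.61497887, -0.73410461])}
wrist {'intrinsics': array([[330.21794675,   0.        , 254.1255898 ],
       [  0.        , 330.21794675, 192.69129188],
       [  0.        ,   0.        ,   1.        ]]), 'k1': -0.041700860237181704, 'eye': array([ 230.91347083, -558.31711048,  383.87957554]), 'attitude': array([ 2.32339499, -1.76678789, -0.24344628])}
```

```bash
python3 - <<'E'
import cv2,numpy as np
for n in("top","side"):
    im=cv2.imread(f"pics/{n}0.png"); cv2.imwrite(f"pics/{n}0b.png",cv2.resize(im,(800,600),interpolation=cv2.INTER_CUBIC))
E
```

```text
(no output)
```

View pics/top0b.png

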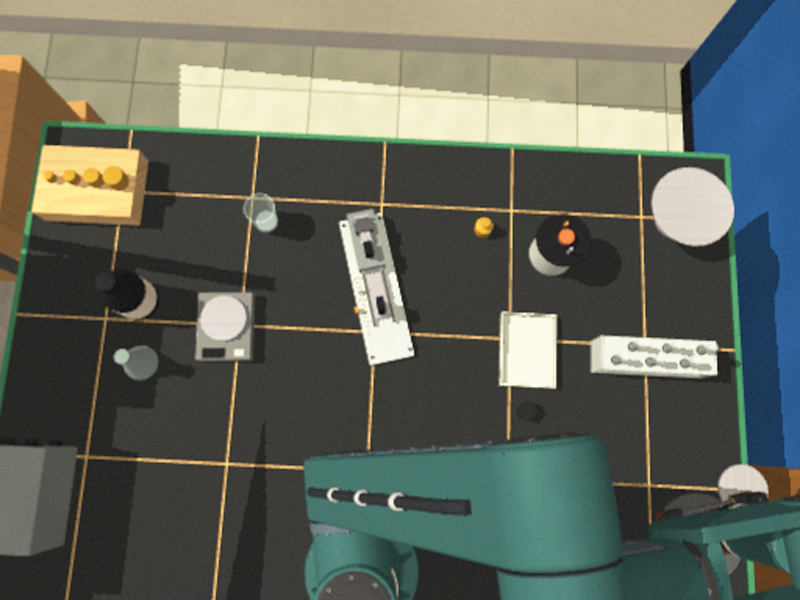

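View pics/side0b.png

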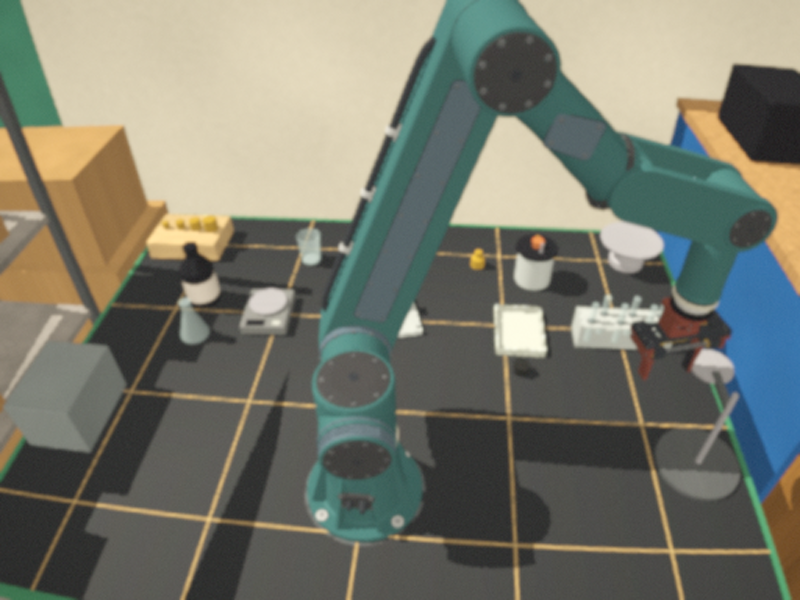

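The top view, enlarged 1.5625 times, shows the rig's base corners near (340,222), (372,364) and (413,355). The plug head is at about (368,249), the grip at (380,304), the brass index at (359,311), and the tray's centre at (528,350). The side view is blocked by the arm, so I'll localise roughly from the top view and then use the wrist camera.

```bash
cat > h.py <<'E'
import numpy as np, cv2
from scipy.spatial.transform import Rotation as R
def ray(info,uv):
    K=info["intrinsics"]; k=info["k1"]
    n=cv2.undistortPoints(np.array([[uv]],float),K,np.array([k,0,0,0,0]))[0,0]
    return R.from_rotvec(info["attitude"]).apply([n[0],n[1],1])
def at(info,uv,z):
    d=ray(info,uv); return info["eye"]+d*(z-info["eye"][2])/d[2]
def tri(obs):
    A=np.zeros((3,3));b=np.zeros(3)
    for i,uv in obs:
        d=ray(i,uv);d/=np.linalg.norm(d);P=np.eye(3)-np.outer(d,d);A+=P;b+=P@i["eye"]
    x=np.linalg.solve(A,b); return x,[np.linalg.norm(np.cross(ray(i,u)/np.linalg.norm(ray(i,u)),x-i["eye"])) for i,u in obs]
def proj(info,X):
    c=R.from_rotvec(info["attitude"]).inv().apply(np.asarray(X)-info["eye"]); n=c[:2]/c[2]
    n=n*(1+info["k1"]*(n@n)); K=info["intrinsics"]; return K[:2,:2]@n+K[:2,2]
E
python3 - <<'E'
from h import *; from cell import vision,status
i=vision.camera_info("top")
for nm,uv,z in [("BL",(340,221),15),("FL",(372,364),15),("FR",(413,355),15),("plug",(368,249),86),("grip",(380,304),88),("index",(359,311),35),("tray1",(501,312),22),("tray2",(557,315),22),("tray3",(556,389),22),("tray4",(499,386),22)]:
    print(nm,at(i,np.array(uv)*.64,z).round(0))
s=status.get_state(); print(R.from_rotvec(s["orientation"]).as_matrix().round(2))
w=vision.camera_info("wrist");T=R.from_rotvec(s["orientation"])
print(T.inv().apply(w["eye"]-s["position"]),(T.inv()*R.from_rotvec(w["attitude"])).as_matrix().round(3))
E
```

```text
BL [749.  94.  15.]
FL [427.   4.  15.]
FR [451. -85.  15.]
plug [665.  24.  86.]
grip [546.  -8.  88.]
index [539.  38.  35.]
tray1 [ 555. -274.   22.]
tray2 [ 554. -398.   22.]
tray3 [ 392. -395.   22.]
tray4 [ 392. -272.   22.]
[[ 0.96  0.27 -0.  ]
 [ 0.27 -0.96  0.  ]
 [ 0.   -0.   -1.  ]]
[ 7.37135546e+01  3.20801434e-02 -8.19629575e+01] [[ 0.    -0.964 -0.267]
 [ 1.     0.001 -0.001]
 [ 0.001 -0.267  0.964]]
```

Emit:
carry_out([
  [[31.8, -24.3, 0, 0, -1], [63.6, -48.6, 0, 0, -1], [95.4, -72.9, 0, 0, -1], [127.2, -97.2, 0, 0, -1], [159, -121.5, 0, 0, -1]],
], force=30)

```text
t: 0.57
position: [281.3, -417.1, 302.4]
orientation: [-3.113, -0.421, 0.0]
wrist_force: [1.1, -0.1, 0.0]
width: 0.997
gripper_force: 0.0
```

Emit:
carry_out([
  [[31.8, -24.3, 0, 0, -1], [63.6, -48.6, 0, 0, -1], [95.4, -72.9, 0, 0, -1], [127.2, -97.2, 0, 0, -1], [159, -121.5, 0, 0, -1]],
])

```text
t: 0.98
position: [402.3, -257.5, 302.6]
orientation: [-3.113, -0.422, 0.0]
wrist_force: [0.4, -0.2, -0.1]
width: 1.0
gripper_force: 0.0
```

Emit:
carry_out([
  [[31.8, -24.3, 0, 0, -1], [63.6, -48.6, 0, 0, -1], [95.4, -72.9, 0, 0, -1], [127.2, -97.2, 0, 0, -1], [159, -121.5, 0, 0, -1]],
])

```text
t: 1.4
position: [523.2, -97.9, 302.6]
orientation: [-3.113, -0.423, 0.0]
wrist_force: [1.2, -0.9, -0.3]
width: 1.0
gripper_force: 0.0
```

```bash
python3 - <<'E'
from h import *; from cell import vision,status
import pickle
i=vision.camera_info("wrist"); im=vision.read_camera("wrist"); s=status.get_state()
pickle.dump((i,s),open("w1.pkl","wb")); cv2.imwrite("pics/w1raw.png",im); cv2.imwrite("pics/w1.png",cv2.resize(im,(800,600),interpolation=cv2.INTER_CUBIC)); print(s["t"],s["position"],s["orientation"])
E
```

```text
1.45 [527.22161044 -92.89452269 302.81632825] [-3.10911589 -0.42569379 -0.0071822 ]
```

View pics/w1.png

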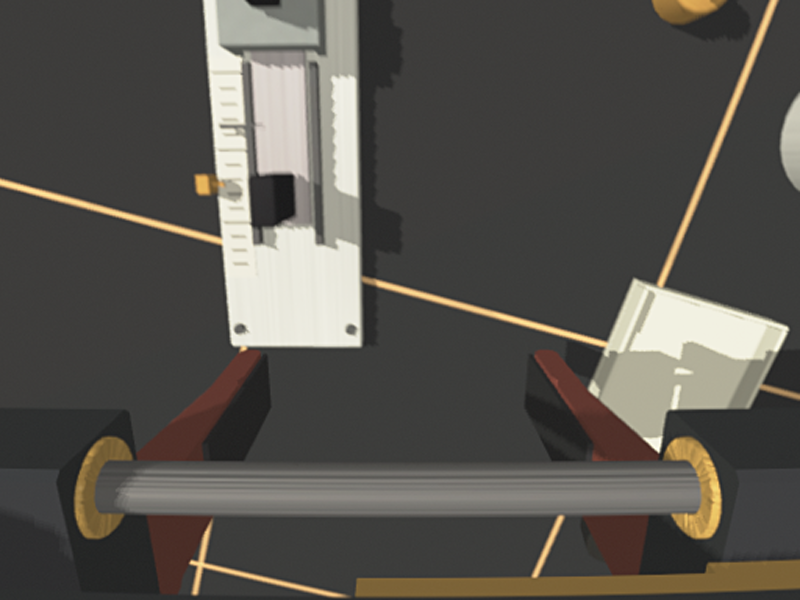

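The first wrist picture shows the front base corners at (232,346) and (362,346), the pointer tip near (221,126), the index tip near (220,185) and the grip's top near (272,187). The plug is just off the top edge, so I'll move over it.

Emit:
carry_out([
  [[30, -21, 0, 0, -1], [60, -42, 0, 0, -1], [90, -63, 0, 0, -1], [106, -75, 0, 0, -1], [106, -75, 0, 0, -1]],
])

```text
t: 1.87
position: [606.8, 3.7, 302.3]
orientation: [-3.111, -0.428, -0.002]
wrist_force: [0.8, -0.1, -0.4]
width: 1.003
gripper_force: 0.0
```

```bash
python3 - <<'E'
from h import *; from cell import vision,status
import pickle
vision.read_camera("wrist");vision.read_camera("wrist")
i=vision.camera_info("wrist"); im=vision.read_camera("wrist"); s=status.get_state()
pickle.dump((i,s),open("w2.pkl","wb")); cv2.imwrite("pics/w2raw.png",im); cv2.imwrite("pics/w2.png",cv2.resize(im,(800,600),interpolation=cv2.INTER_CUBIC)); print(s["t"],s["position"],s["orientation"])
E
```

```text
2.0167 [6.03888965e+02 2.31207916e-01 3.02185049e+02] [ 3.11280011e+00  4.23236407e-01 -2.59589712e-03]
```

View pics/w2.png

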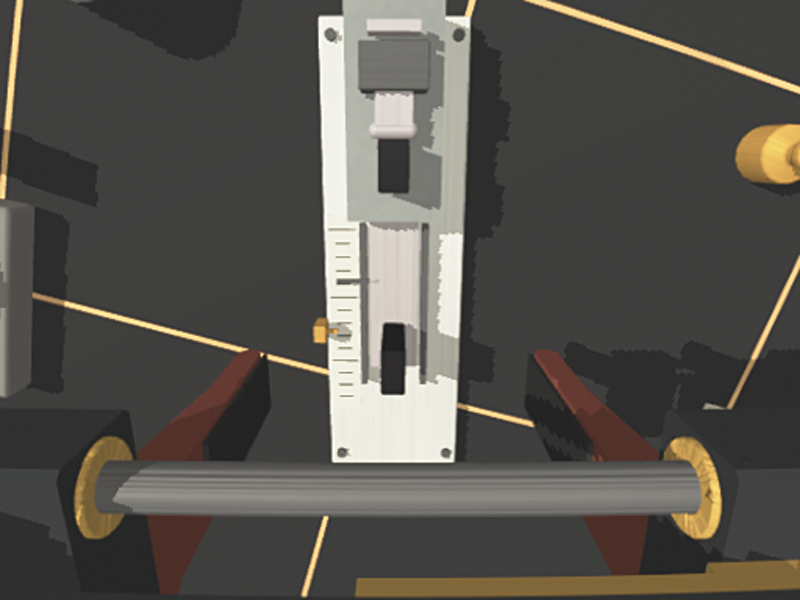

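The plug head's top runs from (378,139) to (409,192), with its centre at (393.5,165.5). The detent nose sits just behind it. The pointer line is at row 281 with its tip at (337,281), the brass index is at row 330, and the grip's top is centred near (393,373).

```bash
python3 - <<'E'
from h import *; from cell import vision
import pickle
i,s=pickle.load(open("w2.pkl","rb")); t=vision.camera_info("top"); i1,s1=pickle.load(open("w1.pkl","rb"))
print(s1["position"]-i1["eye"],s["position"]-i["eye"])
f=.64
P=lambda u,z:at(i,np.array(u)*f,z)
print("plug tri",tri([(i,np.array((393.5,165.5))*f),(t,np.array((368,249))*f)]))
print("grip tri",tri([(i,np.array((393,373))*f),(t,np.array((380,304))*f)]))
print("idx tri w1",tri([(i,np.array((321,330))*f),(i1,np.array((204,185))*f)]))
print("FL tri w1",tri([(i,np.array((332,461))*f),(i1,np.array((232,346))*f)]))
FL,FR,BL,BR=P((332,461),15),P((455,461),15),P((319,17),15),P((470,16),15)
d=(BL+BR-FL-FR)/2; L=np.linalg.norm(d); ax=d/L; ay=np.array([-ax[1],ax[0],0]); o=(FL+FR)/2+205*ax
print("len",L,"wid",np.linalg.norm(FL-FR),"ang",np.arctan2(ax[1],ax[0]),"o",o)
h1,h2=P((350,220),52),P((442,220),52);print("front", (h1-o)@ax,(h2-o)@ax)
for n,u,z in [("plug",(393.5,165.5),86),("grip",(393,373),88),("ptr",(337,281),30),("ptr",(337,281),20),("idx",(321,330),35),("idx2",(345,331),30)]:
    p=P(u,z);print(n,p.round(1),"rig",((p-o)@ax).round(1),((p-o)@ay).round(1))
E
```

```text
[-67.06270509 -14.67485014 -81.71558054] [-71.62458569 -20.47136216 -81.76595225]
plug tri (array([670.4958463 ,  23.35493551,  69.18727698]), [np.float64(1.3110969145497102), np.float64(1.3110969145497169)])
grip tri (array([547.61203673,  -9.79078112,  81.27832536]), [np.float64(1.9090684171090788), np.float64(1.9090684171090677)])
idx tri w1 (array([544.1483019 ,  42.64731908,  30.99962456]), [np.float64(1.1092048995008192), np.float64(1.1092048995009225)])
FL tri w1 (array([423.89799157,   8.79353056,   5.11132884]), [np.float64(1.1511605332953603), np.float64(1.1511605332954036)])
len 327.94032679587 wid 100.425539249951 ang 0.26799898903539315 o [642.80237252  14.42890799  15.        ]
front -5.365194929814757 -5.134533639050144
plug [670.9  22.   86. ] rig 29.1 -0.2
grip [550.8 -10.9  88. ] rig -95.4 -0.1
ptr [583.3  39.5  30. ] rig -50.8 40.0
ptr [580.7  40.1  20. ] rig -53.1 41.2
idx [546.6  41.7  35. ] rig -85.6 51.8
idx2 [548.7  25.1  30. ] rig -87.9 35.2
```

Emit:
carry_out([
  [[23, -1.2, 28, 0, -1], [46, -2.4, 56, 0, -1], [62, -3.2, 84, 0, -1], [70, -3.5, 105, 0, -1], [70, -3.5, 105, 0, -1]],
])

```text
t: 2.43
position: [669.1, 21.6, 192.8]
orientation: [-3.112, -0.42, 0.012]
wrist_force: [-1.0, -0.5, -0.8]
width: 1.0
gripper_force: 0.0
```

```bash
python3 - <<'E'
from h import *; from cell import vision,status
import pickle
for _ in range(3): vision.read_camera("wrist")
i=vision.camera_info("wrist"); im=vision.read_camera("wrist"); s=status.get_state()
pickle.dump((i,s),open("w3.pkl","wb")); cv2.imwrite("pics/w3raw.png",im); cv2.imwrite("pics/w3.png",cv2.resize(im,(800,600),interpolation=cv2.INTER_CUBIC)); print(s["t"],s["position"],s["orientation"])
E
```

```text
2.6333 [671.07226602  21.69197208 199.43466169] [3.11282006e+00 4.20884996e-01 2.22758281e-03]
```

View pics/w3.png

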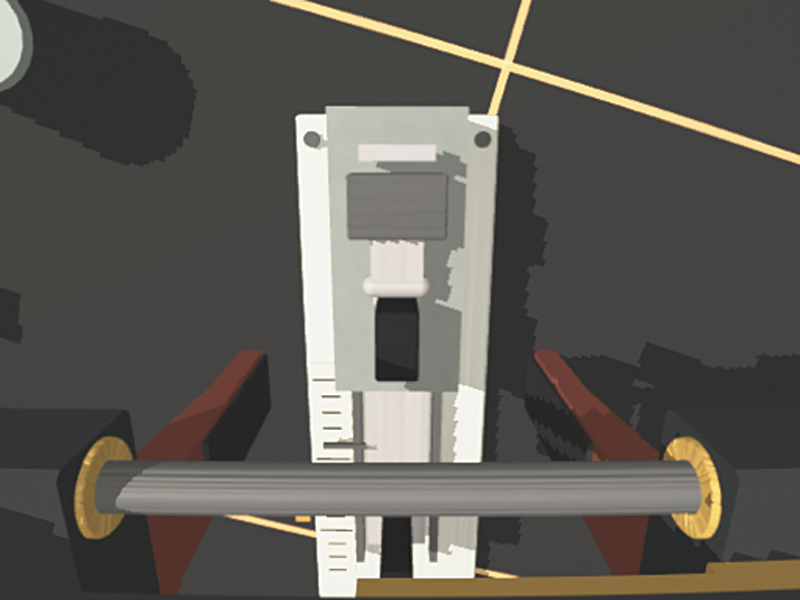

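The plug's top face now spans (376..419, 310..381), with its centre at (397.5,345.5). The housing's front edge is at row 390, and the fingers stand clear on both sides.

```bash
python3 - <<'E'
from h import *
import pickle
i,s=pickle.load(open("w2.pkl","rb")); j,s3=pickle.load(open("w3.pkl","rb"));f=.64
T=lambda a,b:tri([(i,np.array(a)*f),(j,np.array(b)*f)])
p,e=T((393.5,165.5),(397.5,345.5));print("plug",p,e)
print("front",T((393.5,192),(397.5,381)),T((396,220),(399,390)))
print("BL",T((319,17),(296,114)),"BR",T((470,16),(500,114)))
print("ptr",T((337,281),(325,445)))
W=R.from_rotvec(s3["orientation"])
q=at(j,np.array((397.5,345.5))*f,86);print(q,"tool delta",W.inv().apply(q-s3["position"]),W.inv().apply(p-s3["position"]), "yaw",np.arctan2(*W.as_matrix()[1::-1,0]))
E
```

```text
plug [670.91610677  21.85123649  83.43965358] [np.float64(0.14714280146030556), np.float64(0.14714280146025685)]
front (array([656.85866346,  17.95574098,  85.81248541]), [np.float64(0.13176808141042842), np.float64(0.1317680814104559)]) (array([638.153149  ,  11.73466981,  52.63688161]), [np.float64(0.18641279144551148), np.float64(0.18641279144548933)])
BL (array([749.11615439,  95.73659951,   8.81802006]), [np.float64(0.21385975721394745), np.float64(0.21385975721395123)]) BR (array([ 7.74969521e+02, -7.45018906e-01,  1.58017628e+01]), [np.float64(0.5873256309717964), np.float64(0.5873256309718293)])
ptr (array([582.01815586,  39.54582928,  25.05895736]), [np.float64(0.2547876457002603), np.float64(0.2547876457002439)])
[671.87749181  21.96237216  86.        ] tool delta [  0.69547383  -0.11862381 113.43564793] [ -0.26434887  -0.26840885 115.9946108 ] yaw 0.26879072884948396
```

The heights agree with the text: 86 for the head and 52.6 for the housing. The tool is centred to within 0.5 mm. I'll go down 61 mm and close.

Emit:
carry_out([
  [[0, 0, 20, 0, -1], [0, 0, 40, 0, -1], [0, 0, 55, 0, -1], [0, 0, 61, 0, -0.6], [0, 0, 61, 0, 0.2]],
], force=45)

```text
t: 3.05
position: [670.5, 22.3, 137.0]
orientation: [-3.113, -0.422, 0.001]
wrist_force: [-0.6, -0.6, 0.6]
width: 0.886
gripper_force: 0.0
```

Emit:
carry_out([
  [[0, 0, 0, 0, 0.9], [0, 0, 0, 0, 0.9], [0, 0, 0, 0, 0.9], [0, 0, 0, 0, 0.9], [0, 0, 0, 0, 0.9]],
])

```text
t: 3.47
position: [671.6, 22.8, 137.4]
orientation: [3.113, 0.423, 0.002]
wrist_force: [-0.1, 0.4, 0.2]
width: 0.509
gripper_force: 0.0
```

Emit:
carry_out([
  [[0, 0, 0, 0, 0.9], [0, 0, 0, 0, 0.9], [0, 0, 0, 0, 0.9], [0, 0, 0, 0, 0.9], [0, 0, 0, 0, 0.9]],
])

```text
t: 3.88
position: [671.3, 22.7, 136.7]
orientation: [-3.113, -0.423, -0.0]
wrist_force: [-0.5, -0.6, 0.7]
width: 0.199
gripper_force: 44.0
```

Gripped at about 18 mm with 44 N. Now I'll pull straight up.

Emit:
carry_out([
  [[0, 0, -4, 0, 0.9], [0, 0, -9, 0, 0.9], [0, 0, -16, 0, 0.9], [0, 0, -26, 0, 0.9], [0, 0, -38, 0, 0.9]],
])

```text
t: 4.3
position: [671.2, 22.8, 175.7]
orientation: [-3.113, -0.423, 0.0]
wrist_force: [0.6, -0.1, -0.2]
width: 0.201
gripper_force: 44.0
```

Emit:
carry_out([
  [[0, 0, -15, 0, 0.9], [0, 0, -30, 0, 0.9], [0, 0, -42, 0, 0.9], [0, 0, -48, 0, 0.9], [0, 0, -48, 0, 0.9]],
])

```text
t: 4.72
position: [672.4, 22.7, 225.4]
orientation: [3.112, 0.422, 0.006]
wrist_force: [0.1, 0.2, -1.2]
width: 0.206
gripper_force: 44.0
```

Emit:
carry_out([
  [[-27.7, 28.7, 0, 0, 0.9], [-55.4, 57.4, 0, 0, 0.9], [-83.1, 86.1, 0, 0, 0.9], [-110.8, 114.8, 0, 0, 0.9], [-138.5, 143.5, 0, 0, 0.9]],
])

```text
t: 5.13
position: [574.5, -153.5, 222.1]
orientation: [-3.112, -0.424, 0.002]
wrist_force: [0.6, -0.7, -0.4]
width: 0.204
gripper_force: 44.0
```

Emit:
carry_out([
  [[-27.7, 28.7, 0, 0, 0.9], [-55.4, 57.4, 0, 0, 0.9], [-83.1, 86.1, 0, 0, 0.9], [-110.8, 114.8, 0, 0, 0.9], [-138.5, 143.5, 0, 0, 0.9]],
])

```text
t: 5.55
position: [479.2, -328.9, 222.1]
orientation: [-3.112, -0.423, 0.001]
wrist_force: [0.2, -0.5, -1.5]
width: 0.201
gripper_force: 44.0
```

Emit:
carry_out([
  [[-6, 6, 0, 0, 0.9], [-6, 6, 0, 0, 0.9], [-6, 6, 0, 0, 0.9], [-6, 6, 0, 0, 0.9], [-6, 6, 0, 0, 0.9]],
])

```text
t: 5.97
position: [477.2, -333.4, 222.4]
orientation: [-3.112, -0.425, 0.0]
wrist_force: [-0.8, 0.2, -1.0]
width: 0.206
gripper_force: 44.0
```

```bash
python3 - <<'E'
from h import *; from cell import vision,status
import pickle
i1,_=pickle.load(open("w1.pkl","rb"));f=.64
print([at(i1,np.array(u)*f,22).round(0) for u in ((633,279),(788,327))])
i=vision.camera_info("wrist"); im=vision.read_camera("wrist"); s=status.get_state()
pickle.dump((i,s),open("w4.pkl","wb")); cv2.imwrite("pics/w4.png",cv2.resize(im,(800,600),interpolation=cv2.INTER_CUBIC)); print(s["t"],s["position"],s["orientation"])
E
```

```text
[array([ 559., -265.,   22.]), array([ 557., -395.,   22.])]
6.0167 [ 477.23635355 -333.49068997  222.50242339] [-3.11190638e+00 -4.25559756e-01  1.56287192e-04]
```

View pics/w4.png

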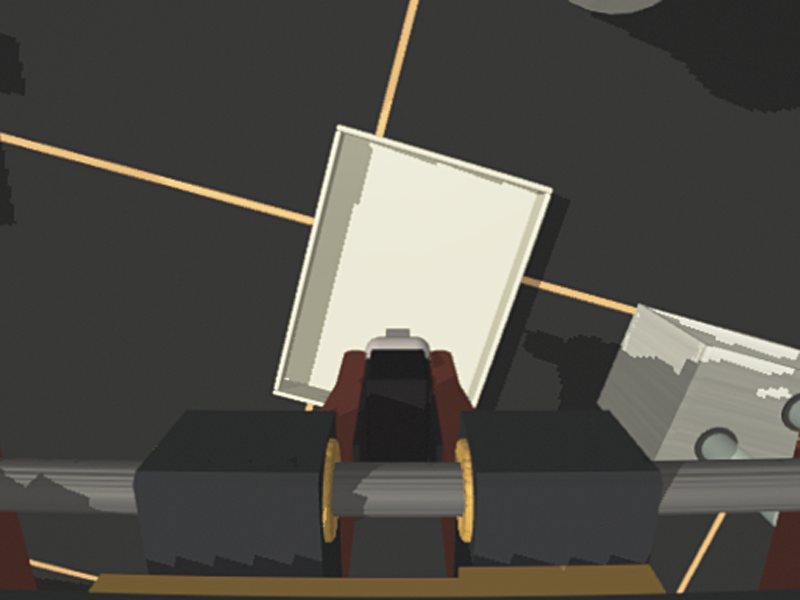

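The plug hangs upright in the fingers. The tray's rim corners are at (340,127), (551,190) and (275,393), and the rack is to the right.

```bash
python3 - <<'E'
from h import *
import pickle
i,s=pickle.load(open("w4.pkl","rb"));f=.64
a,b,c=[at(i,np.array(u)*f,22) for u in ((340,127),(551,190),(275,393))]
print(a,b,c,np.linalg.norm(a-b),np.linalg.norm(a-c),"centre",(b+c)/2,"rack",at(i,np.array((640,305))*f,100))
d=(b+c)/2-s["position"];print("tool",R.from_rotvec(s["orientation"]).inv().apply(d))
E
```

```text
[ 555.58319958 -280.03723719   22.        ] [ 554.86808768 -397.20632394   22.        ] [ 397.93687918 -278.88250666   22.        ] 117.17126898510752 157.65054944286217 centre [ 476.40248343 -338.0444153    22.        ] rack [ 519.15576031 -426.0524331   100.        ]
tool [ -2.02572336   4.30897164 200.49933353]
```

Emit:
carry_out([
  [[0, -8, 25, 0, 0.9], [0, -8, 50, 0, 0.9], [0, -8, 70, 0, 0.9], [0, -8, 82, 0, 0.9], [0, -8, 88, 0, 0.9]],
])

```text
t: 6.43
position: [474.2, -325.4, 132.8]
orientation: [-3.11, -0.425, 0.003]
wrist_force: [-0.9, -0.1, -0.5]
width: 0.204
gripper_force: 44.0
```

Emit:
carry_out([
  [[0, 0, 3, 0, 0.9], [0, 0, 6, 0, 0.9], [0, 0, 8, 0, 0.9], [0, 0, 9, 0, 0.9], [0, 0, 9, 0, 0.9]],
])

```text
t: 6.85
position: [474.7, -327.5, 126.1]
orientation: [3.112, 0.422, 0.001]
wrist_force: [0.0, -1.4, -0.9]
width: 0.2
gripper_force: 44.0
```

Emit:
carry_out([
  [[0, 0, 1, 0, 0.9], [0, 0, 1.5, 0, 0.9], [0, 0, 2, 0, 0.9], [0, 0, 2, 0, 0.9], [0, 0, 2, 0, 0.5]],
])

```text
t: 7.27
position: [474.4, -327.4, 123.7]
orientation: [3.113, 0.422, 0.0]
wrist_force: [-0.3, -0.7, 0.6]
width: 0.24
gripper_force: 0.1
```

Emit:
carry_out([
  [[0, 0, 0, 0, 0], [0, 0, 0, 0, -0.3], [0, 0, 0, 0, -0.3], [0, 0, 0, 0, -0.3], [0, 0, 0, 0, -0.3]],
])

```text
t: 7.68
position: [474.4, -327.4, 123.7]
orientation: [-3.113, -0.422, -0.0]
wrist_force: [-1.0, 0.2, 0.1]
width: 0.593
gripper_force: 0.0
```

Emit:
carry_out([
  [[0, 0, 0, 0, -0.3], [0, 0, 0, 0, -0.3], [0, 0, 0, 0, -0.3], [0, 0, 0, 0, -0.3], [0, 0, 0, 0, -0.3]],
])

```text
t: 8.1
position: [474.4, -327.3, 123.6]
orientation: [-3.113, -0.422, 0.0]
wrist_force: [-0.4, -0.4, 0.5]
width: 0.653
gripper_force: 0.0
```

Emit:
carry_out([
  [[0, 0, -12, 0, -0.3], [0, 0, -36, 0, -0.3], [0, 0, -66, 0, -0.3], [0, 0, -96, 0, -0.3], [0, 0, -126, 0, -0.3]],
])

```text
t: 8.52
position: [474.1, -327.1, 250.8]
orientation: [-3.112, -0.422, 0.001]
wrist_force: [0.3, -1.2, 0.3]
width: 0.649
gripper_force: 0.0
```

```bash
python3 - <<'E'
from h import *; from cell import vision,status
import pickle
i=vision.camera_info("wrist"); im=vision.read_camera("wrist"); s=status.get_state()
pickle.dump((i,s),open("w5.pkl","wb")); cv2.imwrite("pics/w5.png",im); print(s["t"],s["position"],s["width"],s["gripper_force"])
E
```

```text
8.5667 [ 476.51967931 -329.07478772  256.93730914] 0.6477200863429815 0.0
```

View pics/w5.png

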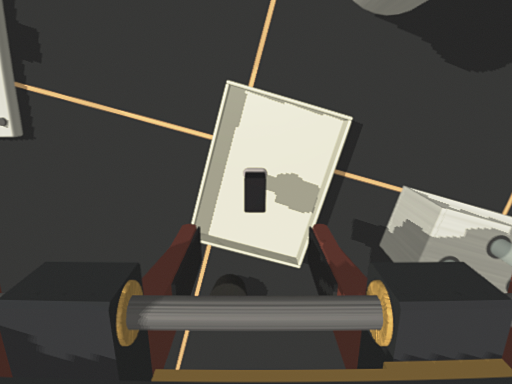

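The plug stands upright and free in the tray, its head at about (255,190). Next I'll move above the slide's grip at about (550,-11.5) and open wide.

Emit:
carry_out([
  [[19.3, -35, 0, 0, -1], [38.6, -70, 0, 0, -1], [57.9, -105, 0, 0, -1], [77.2, -140, 0, 0, -1], [96.5, -175, 0, 0, -1]],
])

```text
t: 8.98
position: [520.8, -131.3, 249.7]
orientation: [-3.113, -0.421, -0.001]
wrist_force: [-0.6, -0.1, 0.1]
width: 0.98
gripper_force: 0.0
```

Emit:
carry_out([
  [[19.3, -35, 0, 0, -1], [38.6, -70, 0, 0, -1], [54, -98, 0, 0, -1], [60.5, -109, 0, 0, -1], [60.5, -109, 0, 0, -1]],
])

```text
t: 9.4
position: [550.4, -9.3, 249.6]
orientation: [-3.112, -0.428, -0.001]
wrist_force: [-0.5, -0.2, -0.3]
width: 1.002
gripper_force: 0.0
```

Emit:
carry_out([
  [[0, 0, 20, 0, -1], [0, 0, 40, 0, -1], [0, 0, 44, 0, -1], [0, 0, 44, 0, -1], [0, 0, 44, 0, -1]],
])

```text
t: 9.82
position: [550.0, -12.9, 205.9]
orientation: [3.113, 0.421, -0.001]
wrist_force: [0.4, 0.4, -0.3]
width: 0.996
gripper_force: 0.0
```

```bash
python3 - <<'E'
from h import *; from cell import vision,status
import pickle
i=vision.camera_info("wrist"); im=vision.read_camera("wrist"); s=status.get_state()
pickle.dump((i,s),open("w6.pkl","wb")); cv2.imwrite("pics/w6.png",cv2.resize(im,(800,600),interpolation=cv2.INTER_CUBIC)); print(s["t"],s["position"],s["width"],s["orientation"])
E
```

```text
9.8667 [550.45201278 -12.74763261 206.40636928] 0.9997496176284363 [3.11288996e+00 4.20911752e-01 1.33293605e-03]
```

View pics/w6.png

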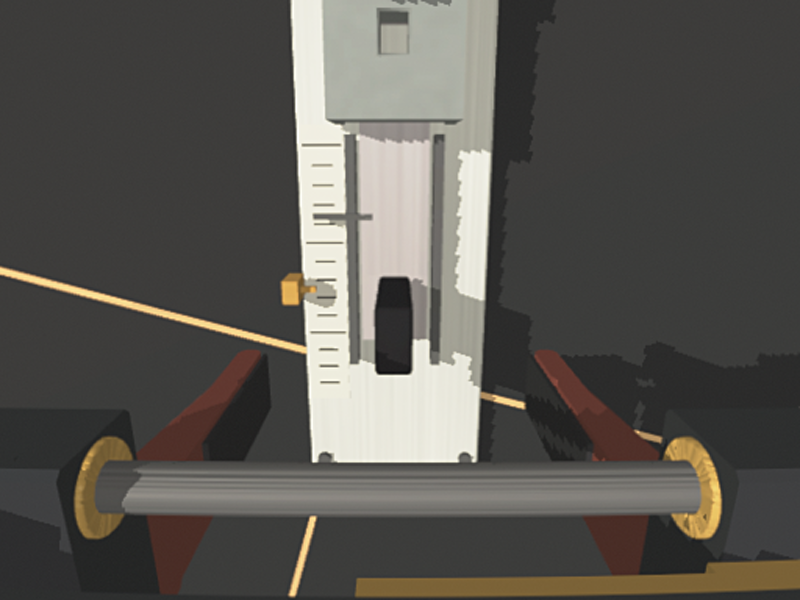

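The grip's top is at (376..412, 306..374), with its centre at (394,340). The pointer is at row 216 with its tip at (314,216). The brass index is at (281..302, 274..304), with its tip at (315,290).

```bash
python3 - <<'E'
from h import *
import pickle
i,s2=pickle.load(open("w2.pkl","rb")); j,s=pickle.load(open("w6.pkl","rb"));f=.64
T=lambda a,b:tri([(i,np.array(a)*f),(j,np.array(b)*f)])
W=R.from_rotvec(s["orientation"]); ax=np.array([np.cos(.268),np.sin(.268),0])
for n,a,b in [("grip",(393,373),(394,340)),("ptr",(337,281),(314,216)),("idx",(321,330),(291,289)),("idxtip",(337,331),(314,290))]:
    p,e=T(a,b);print(n,p.round(1),round(e[0],2),"along",(p@ax).round(1),"tool",W.inv().apply(p-s["position"]).round(1))
for z in (18,22,25,30,35):
    p=at(j,np.array((318,216))*f,z)@ax;print(z,"ptr",p.round(1),"idxtip",(at(j,np.array((314,290))*f,z)@ax).round(1),"sad",(at(j,np.array((291,289))*f,z)@ax).round(1))
E
```

```text
grip [553.6 -10.3  94.7] 0.07 along 531.2 tool [  3.6  -1.6 111.7]
ptr [583.5  39.4  30.9] 0.06 along 573.1 tool [ 45.6 -41.6 175.5]
idx [543.6  42.5  28.2] 0.5 along 535.5 tool [  8.  -55.1 178.2]
idxtip [545.8  31.   27.1] 0.33 along 534.5 tool [  7.  -43.5 179.3]
18 ptr 571.8 idxtip 532.1 sad 532.6
22 ptr 572.2 idxtip 533.1 sad 533.6
25 ptr 572.5 idxtip 533.8 sad 534.4
30 ptr 573.1 idxtip 535.1 sad 535.6
35 ptr 573.6 idxtip 536.4 sad 536.9
```

The travel should be about 38 mm. I'll descend onto the grip and close.

Emit:
carry_out([
  [[2, -1, 25, 0, -1], [2, -1, 50, 0, -1], [2, -1, 68, 0, -0.8], [2, -1, 75, 0, -0.4], [2, -1, 75, 0, 0.2]],
], force=50)

```text
t: 10.28
position: [551.2, -10.6, 130.0]
orientation: [-3.113, -0.422, 0.003]
wrist_force: [0.2, 0.6, 0.4]
width: 0.817
gripper_force: 0.0
```

Emit:
carry_out([
  [[0, 0, 0, 0, 0.9], [0, 0, 0, 0, 0.9], [0, 0, 0, 0, 0.9], [0, 0, 0, 0, 0.9], [0, 0, 0, 0, 0.9]],
])

```text
t: 10.7
position: [552.2, -10.3, 131.5]
orientation: [3.113, 0.423, 0.002]
wrist_force: [0.4, 0.5, -0.3]
width: 0.429
gripper_force: 0.0
```

Emit:
carry_out([
  [[0, 0, 0, 0, 0.9], [0, 0, 0, 0, 0.9], [0, 0, 0, 0, 0.9], [0, 0, 0, 0, 0.9], [0, 0, 0, 0, 0.9]],
])

```text
t: 11.12
position: [551.8, -10.6, 130.7]
orientation: [3.113, 0.422, 0.0]
wrist_force: [-0.3, -2.7, 1.0]
width: 0.177
gripper_force: 50.0
```

Gripped at about 16 mm with 50 N. Now I'll pull 38 mm along tool -x.

Emit:
carry_out([
  [[-5, 0, 0, 0, 0.9], [-12, 0, 0, 0, 0.9], [-19, 0, 0, 0, 0.9], [-26, 0, 0, 0, 0.9], [-32, 0, 0, 0, 0.9]],
])

```text
t: 11.53
position: [521.1, -19.0, 130.7]
orientation: [3.113, 0.422, 0.004]
wrist_force: [5.5, 1.0, -5.5]
width: 0.178
gripper_force: 50.0
```

Emit:
carry_out([
  [[-4, 0, 0, 0, 0.9], [-6, 0, 0, 0, 0.9], [-6, 0, 0, 0, 0.9], [-6, 0, 0, 0, 0.9], [-6, 0, 0, 0, 0.9]],
])

```text
t: 11.95
position: [515.7, -20.5, 130.7]
orientation: [3.113, 0.422, 0.004]
wrist_force: [6.8, 0.5, -4.6]
width: 0.18
gripper_force: 50.0
```

```bash
python3 - <<'E'
from h import *; from cell import vision,status
import pickle
i=vision.camera_info("wrist"); im=vision.read_camera("wrist"); s=status.get_state()
pickle.dump((i,s),open("w7.pkl","wb")); cv2.imwrite("pics/w7.png",cv2.resize(im[100:300,120:320],(600,600),interpolation=cv2.INTER_CUBIC)); print(s)
E
```

```text
{'t': 12.0, 'qpos': array([-1.73975281e-01,  4.65739948e-01,  1.86671484e+00,  9.37242817e-04,
        8.06832175e-01,  1.12683645e+00]), 'joint_velocities': array([ 0.00054092, -0.00129621, -0.0020962 ,  0.00083309, -0.0009624 ,
        0.00118619]), 'joint_efforts': array([ -0.56909876, -50.1553452 , -14.0764752 ,  -0.51817445,
         1.61147129,  -0.13683327]), 'position': array([515.73200471, -20.47786401, 130.73285222]), 'orientation': array([3.11309094, 0.42178818, 0.00377382]), 'wrist_force': array([ 6.26697535,  1.75142449, -4.68460629]), 'torque': array([ 0.17007656, -0.5068905 , -0.12947761]), 'gripper_force': 49.9965101480484, 'width': 0.17677477202931882}
```

View pics/w7.png

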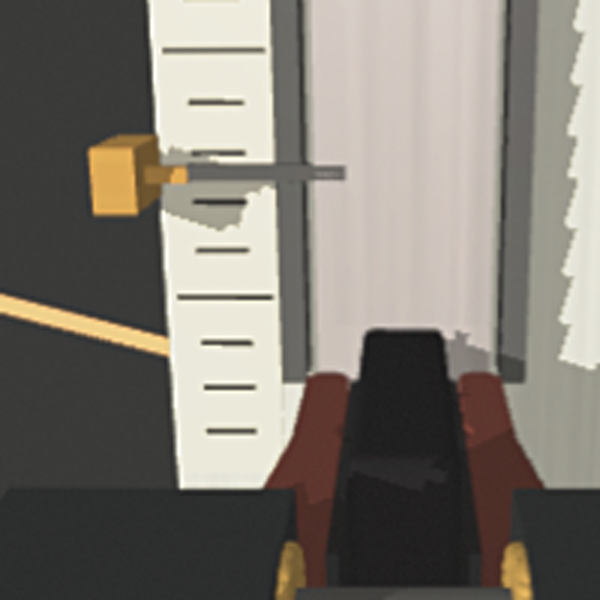

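The pointer (row 172) points straight at the brass index tip (row 174), so the gap is under 1 mm. I'll hold for a moment, then hand in.

Emit:
carry_out([
  [[0, 0, 0, 0, 0.9], [0, 0, 0, 0, 0.9], [0, 0, 0, 0, 0.9], [0, 0, 0, 0, 0.9], [0, 0, 0, 0, 0.9]],
])

```text
t: 12.42
position: [515.8, -20.5, 130.8]
orientation: [3.113, 0.422, 0.004]
wrist_force: [6.5, 0.6, -4.9]
width: 0.181
gripper_force: 50.0
```

```bash
python3 -c "
from cell import workorder
print(workorder.job_done())"
```

```text
the job is handed in; nothing more can be done
None
```

The job is handed in (no verdict was returned): the lock plug was standing free in the tray when last seen, and the arm is holding the slide steady with its pointer within about 1 mm of the brass index.

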